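# Release both toggle clamps and take the drive module out of its work fixture

### The job

The finished drive module is still clamped in the work fixture: tip both toggle-clamp handles fully outwards, past dead centre, so that both clamps stand open, and only then lift the module out. Lay it flat in the empty bay of the two-bay tray, setting it down rather than dropping it and keeping it level all the while, and leave the other module and everything else on the bench where it is.

Things in the scene. Friction and masses are not known exactly. Their poses are not given: they have to be found in the camera images.
- fixture: work fixture fixed to the bench: dark steel plate 200 (x) x 270 (y), top 12 above the bench; a vertical-handle toggle clamp on its +y and on its -y side, facing each other; between them a nest of two rest rails, and eight 6 mm dowels that stand 2.5 clear of the module's edges, tips 3 above its carrier plate. Origin under the middle of the plate, z up; the clamped module's long side lies along x
- nest (a point): centre of the fixture's nest, at the height of the seated module's underside (26 above the bench); axes as the fixture's
- clamp_a (a joint): angle (rad) of the handle of the toggle clamp on the fixture's +y side. 0 = clamped, upright, just past dead centre; grows as the handle tips outwards, away from the module, in the fixture's y-z plane, to a stop at 1.42. The first 0.14 rad go against the foot's spring (3 to 6 N on the grip); then it snaps on to about 0.5 and must be pushed the rest of the way, lightly; it stays where it is left
- clamp_b (a joint): angle (rad) of the handle of the toggle clamp on the fixture's -y side. 0 = clamped, upright, just past dead centre; grows as the handle tips outwards, away from the module, in the fixture's y-z plane, to a stop at 1.42. The first 0.14 rad go against the foot's spring (3 to 6 N on the grip); then it snaps on to about 0.5 and must be pushed the rest of the way, lightly; it stays where it is left
- clamp_a_arm (a joint): angle (rad) of clamp_a's arm: 0 = level, pressing on the module; about 1.6 = upright, when the handle is fully out. The handle drives it. The arm is 14 wide; clamped, it reaches from under the handle in to the module, its top 63 above the bench (its bolt 72). Upright, it stands 89 from the nest's centre, up to 120 high, its spindle and foot reaching 30 inwards of that
- clamp_b_arm (a joint): the same for clamp_b
- clamp_a_grip (a point): centre of the grip of clamp_a's handle: a black rubber sleeve 16 thick and 66 long (33 to either side of this point along the handle); clamped, it is upright, its top end 175 above the bench. The point moves with the handle
- clamp_b_grip (a point): the same point on clamp_b's handle
- clamp_a_hinge (a point): pivot of clamp_a's handle, 39 above the bench, 75 from the nest's centre along the fixture's +y; the handle turns about an axis through it along the fixture's x; clamped, the centre of the grip is 103 above it and 6 nearer the module. Axes as the fixture's
- clamp_b_hinge (a point): the same for clamp_b, along the fixture's -y
- module_centre (a point): centre of the clamped module, half-way up (26.5 above its underside). Aluminium plate 150 (x) x 90 (y) x 6 with a circuit board; in its middle a black finned heat sink 46 (x) x 36 (y), from 8 to 53 above the underside: grip that across its 46 mm, firmly (25 N or more). Other parts are at most 20 above the underside and 62 or more from the centre along x. 0.24 to 0.48 kg. z up
- free_bay (a point): centre of the floor of the tray's empty bay, 4 above the bench. Black tray fixed to the bench, 224 (x) x 174 (y), top edge 19 above the bench, walls and divider 4 thick; two bays side by side along x, each 106 (x) x 166 (y) inside. This is the bay on the tray's -x side: x points from here to the other bay, y along the bay's long side. The module's long side goes along y, either way round
- spare_centre (a point): centre of the other, identical module, which lies in the tray's other bay, 110 away; half-way up; leave it alone
- bottle: white plastic solvent bottle, 170 tall, 64 across; origin under its middle; leave it alone
- spool: reel of solder wire standing on its flange, 60 tall, 68 across; origin under its middle; leave it alone
- mug: white mug, 95 tall, 80 across, with a handle; origin under its middle; leave it alone
- multimeter: grey hand-held multimeter lying on its back, 165 x 82 x 34; origin under its middle; leave it alone
- screwdriver: screwdriver lying flat, 200 long, handle about 30 thick; origin under its middle; lies between the fixture and the tray; leave it alone
- wrench: open-ended wrench lying flat, 170 long; origin under its middle; leave it alone
- iron_stand: soldering-iron stand fixed to the bench, 90 x 75, 80 tall, its iron handle reaching out level 60 to 105 from the origin at 55 high; origin under the middle of its foot
There are look-alikes about, which are no part of the job. What is shaped like the part that bears module_centre but pink or purple is not meant.

How it is judged:
By the outcome, as a careful person would: the job done as asked, in the order asked, and still so for the second after the job is handed in, with the robot touching nothing.
It also fails if it takes over 72 s, if anything falls off the work surface, if the arm or the gripper's body presses on something with over 40 N, if the wrist force passes 120 N, or if a joint passes its speed limit or range.

### The arm

A 6-joint arm with a two-finger parallel gripper is mounted at the origin on the work surface. World frame = base frame: x ahead of the robot, y to its left, z up, the work surface at z = 0. Lengths are in m, angles in rad, forces in N, time in s.
With the tool pointing down it reaches from about 0.3 to 0.875 m from the base axis. Payload 6.4 kg.
Tool frame: the origin (TCP) lies midway between the tips of the shut fingers; the grasp point (between the pads) lies 19 mm behind it; z points along the fingers, y is the line along which they close (so a half turn about z gives the same grasp; the last joint's range is limited). The gripper opens to 85 mm and grips with 20 to 120 N. Pads are 22 mm wide; open, the fingers measure 114 mm over their backs; the gripper's body (76 mm by 85 mm) begins 54 mm behind the grasp point. The pads swing forward as they close: fully open they stand 13 mm farther back than shut.
Start: joints at [0.934, 0.181, 1.607, -0, 1.354, -0.206], TCP at [0.24, 0.522, 0.231] pointing down, gripper open.
Joint ranges: [-2.99, 2.99], [-0.89, 2.07], [0.3, 2.58], [-1.14, 4.28], [0, 2.63], [-3.12, 3.12]. Speed limits (rad/s): [2.57, 2.57, 3.01, 3.14, 3.14, 3.14].

### API

Orientations are given as a unit quaternion [w, x, y, z].
In Python, from bench import status, camera, ctrl gives the robot as it stands. The module is installed in compiled form; this text tells all that it offers.
- The arm moves only by the shell command python3 -m handwheel 'ROWS'. ROWS is JSON, a list that holds one entry, the list of rows, each a list of 7 numbers: the opening, from -1 (shut) to 1 (fully open), then the shift along the tool's x, y, z in cm, then the turn, a rotation vector about the tool's x, y, z in degrees. A call has 1 to 10 rows; each row is the pose to reach, as a shift and turn from the pose commanded when the call began, along the tool's axes at that moment; what a row does not reach only later rows make up. A row lasts 1/8 s, in which the tool goes at most 62.5 mm and 10.7 degrees, less where a joint would pass 70% of its speed; a pose out of reach is approached as far as the arm can. A call with a gripper value outside its range is refused whole. The fingers move at their own pace and stop on an object; the grip force is fixed at half the most. Time passes only in rows, so rows that repeat a pose let the fingers close. It gives the time, the measured TCP pose, the force, the opening and the grip force at its end, in the units of the state.
- status.get_obs(): the state, without advancing time (a new reading comes with each control period).
- camera(name): name is "scene" or "side" or "wrist"; returns a dict with "frame" (384x512x3 uint8, blue, green, red), "depth" (384x512 float32, m along the optical axis (not along the pixel's ray), 0 where there is no reading), "fx", "fy", "cx", "cy" (pixels), "extrinsics" (4x4, takes a point from camera to world coordinates); the wrist camera has in their place "hand_eye" (4x4, takes a point from camera to tool coordinates, whose origin is the TCP and whose axes are the flange's). Camera axes: x right, y down, z forward; pixel columns grow to the right and rows downward; lengths in m; the calibration is good to about 2 mm. A picture is of the moment at which its call begins: read the wrist's pose just before it.
- ctrl.hand_in(): hands the job in; it is judged then, once.
The state is a dict: "time_s": time; "q": joint angles; "dq": joint speeds; "joint_efforts": joint torques, N m; "eef_pos": TCP position; "eef_rot": TCP orientation; "wrist_force": force on the tool from outside, world axes, zero at the start; "torque": the same for the moment, N m; "opening": opening from 0.0 (shut) to 1.0 (fully open); "grasp_force": force on a finger pad.
Only numpy, scipy, OpenCV 4.12 (cv2) and the standard library are available. Lean on these libraries where they do the work, as an engineer would, in place of code of your own. Each camera call takes 0.05 s, during which the arm holds its last target. There are 200 camera calls.

## Working session

There is one attempt and no reset: what is moved stays moved. The work goes in short steps, Python scripts to look and compute and a shell command to move; the robot and the scene stay as the last step left them, time stands still between calls to the robot, and variables do not carry over. Pictures are saved under pics/ and viewed, at most 10 in all, crops included, and the job is handed in when it is done.

```bash
mkdir -p pics; python3 - <<'E'
from bench import status,camera
import cv2,numpy as np
o=status.get_obs();print(o)
for n in("scene","side"):
    c=camera(n);cv2.imwrite(f"pics/{n}0.png",c["frame"]);np.savez(f"{n}0.npz",**c)
    print(n,c["fx"],c["fy"],c["cx"],c["cy"],c["extrinsics"].round(3).tolist())
E
```

```text
{'time_s': 0.0, 'q': array([ 9.33703406e-01,  1.81578882e-01,  1.60801751e+00, -1.10126412e-05,
        1.35378190e+00, -2.06295994e-01]), 'dq': array([ 0.00030643, -0.00034813, -0.00013753,  0.00085997, -0.00116615,
       -0.0017155 ]), 'joint_efforts': array([ 7.71559698e-04, -4.44857848e+01, -3.51349890e+01, -3.56802946e-05,
        8.66296585e-03, -5.75206997e-06]), 'eef_pos': array([0.23976473, 0.52201472, 0.23035828]), 'eef_rot': array([-3.60533748e-04,  2.13735453e-01,  9.76891171e-01, -8.16809537e-04]), 'wrist_force': array([ 0.15314466, -0.56432925,  1.02392367]), 'torque': array([-0.01838855, -0.03089149,  0.02176808]), 'grasp_force': 0.0, 'opening': 0.998931108936599}
scene 487.1599152531409 487.1599152531409 256.4439450438083 192.26401083359136 [[-0.7, 0.462, -0.545, 1.401], [0.714, 0.447, -0.539, 0.975], [-0.005, -0.766, -0.642, 1.183], [0.0, 0.0, 0.0, 1.0]]
side 395.7563810478787 395.7563810478787 253.49736729221337 191.33495593349593 [[0.933, -0.234, 0.274, 0.183], [-0.36, -0.575, 0.734, -0.795], [-0.014, -0.784, -0.621, 0.874], [0.0, 0.0, 0.0, 1.0]]
```

View pics/scene0.png

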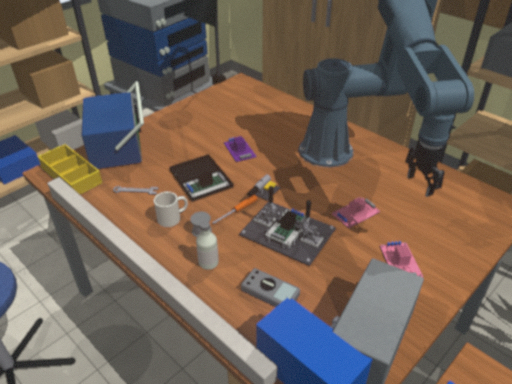

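View pics/side0.png

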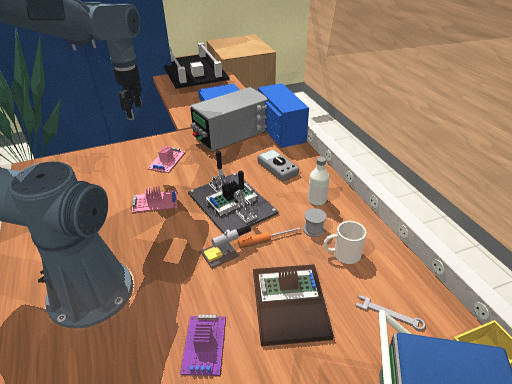

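The scene view shows the fixture around (288,230) and the tray around (200,178). In the side view, the fixture is around (233,200) and the tray around (291,303), with its empty bay nearer the camera. The iron stand is at about (225,245).

```bash
cat > h.py <<'E'
import numpy as np,cv2
def cloud(c):
    v,u=np.mgrid[:384,:512]; d=c["depth"]
    p=np.stack([(u-c["cx"])/c["fx"]*d,(v-c["cy"])/c["fy"]*d,d],-1)
    E=c["extrinsics"]; w=p@E[:3,:3].T+E[:3,3]; w[d==0]=np.nan; return w
E
python3 - <<'E'
import numpy as np,cv2
from h import *
def rect(P): 
    r=cv2.minAreaRect((P[:,:2]*1000).astype(np.float32)); return np.round(r[0],1),np.round(r[1],1),round(r[2],1)
for n,fb,tb in(("scene",(225,175,350,275),(160,145,240,205)),("side",(180,160,285,245),(245,255,340,350))):
    c=np.load(n+"0.npz");W=cloud(c);f=c["frame"].astype(int);hsv=cv2.cvtColor(c["frame"],cv2.COLOR_BGR2HSV)
    print(n,"bench z",np.nanmedian(W[200:300,200:300,2]))
    for nm,b,z0,z1 in(("fix",fb,.006,.018),("tray",tb,-.005,.024),("trayrim",tb,.014,.024)):
        u0,v0,u1,v1=b;w=W[v0:v1,u0:u1].reshape(-1,3);h=hsv[v0:v1,u0:u1].reshape(-1,3)
        m=(w[:,2]>z0)&(w[:,2]<z1)&(h[:,2]<110)&(h[:,1]<110)
        M=np.zeros((v1-v0,u1-u0),np.uint8);M[m.reshape(M.shape)]=255
        nn,l,s,_=cv2.connectedComponentsWithStats(M);k=1+np.argmax(s[1:,4]);mm=(l==k).ravel()
        print(nm,mm.sum(),rect(w[mm]),np.median(w[mm,2]))
    # grips: high points in fixture box
    u0,v0,u1,v1=fb;w=W[v0:v1,u0:u1].reshape(-1,3);h=hsv[v0:v1,u0:u1].reshape(-1,3)
    m=(w[:,2]>.125)&(w[:,2]<.19);q=w[m]
    print(m.sum());_,lab,cen=cv2.kmeans(q.astype(np.float32),2,None,(3,50,1e-4),5,0);print(cen,[ (lab==i).sum() for i in(0,1)], q.min(0),q.max(0))
    big=cv2.resize(c["frame"][v0-20:v1+5,u0-5:u1+5],None,fx=4.5 if n=="scene" else 5,fy=4.5 if n=="scene" else 5,interpolation=2);cv2.imwrite(f"pics/{n}_fix.png",big);print(big.shape)
    S=W; np.save(n+"W.npy",W)
E
```

```text
scene bench z 0.002862398367914354
fix 1527 (array([478.7, 210.6]), array([208.5, 272.5]), 13.5) 0.011163678562640333
tray 1192 (array([ 488.4, -235.4]), array([236.4, 176. ]), 73.4) 0.007282031262331401
trayrim 41 (array([ 522.4, -185.6]), array([39.6, 79. ]), 77.1) 0.01859750040488173
132
[[0.49575058 0.14542499 0.1555419 ]
 [0.4659089  0.27966172 0.15435782]] [np.int64(62), np.int64(70)] [0.45553143 0.13355527 0.12521235] [0.50219935 0.28694681 0.17793473]
(562, 608, 3)
side bench z 0.0005573792476631922
fix 1320 (array([474.4, 205. ]), array([200.5, 272.8]), 12.6) 0.00999219099347004
tray 3405 (array([ 487.4, -238.2]), array([226.8, 179.2]), 73.8) 0.003489287942280428
trayrim 478 (array([ 485.1, -237.4]), array([226.5, 174.4]), 73.8) 0.01711054990673938
100
[[0.45781454 0.26907122 0.13422735]
 [0.48833728 0.13565847 0.15324953]] [np.int64(23), np.int64(77)] [0.4518426  0.12885741 0.12589616] [0.4967684  0.27577802 0.17353663]
(550, 575, 3)
```

View pics/side_fix.png

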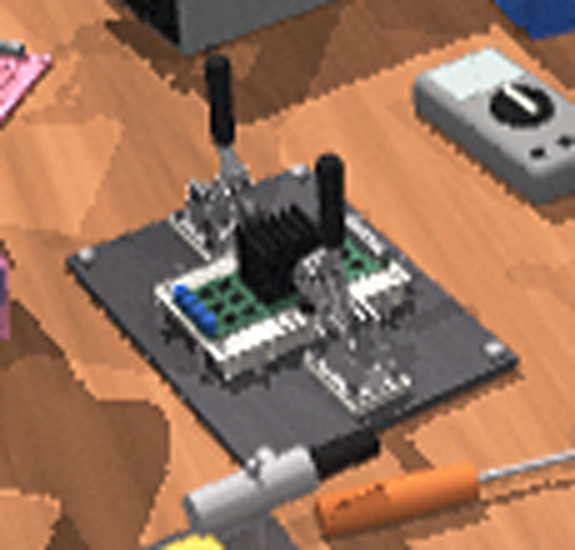

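The crop shows the dark plate, the heat sink at about (285,255), the grips at (220,100) and (330,195), and the iron's handle beside the −y edge at about (300,480). I'll move above the nest and turn so tool y lies along fixture x, then measure with the wrist camera.

```bash
python3 -m handwheel '[[[-1,0,0,-4,0,0,5],[-1,-3,-2,-8,0,0,10],[-1,-8,-4,-12,0,0,16],[-1,-13,-7,-15,0,0,22],[-1,-18,-10,-17,0,0,28],[-1,-23,-12.5,-17,0,0,34],[-1,-28,-15,-17,0,0,41],[-1,-32,-17.5,-17,0,0,48],[-1,-34.6,-18.8,-17,0,0,52.7],[-1,-34.6,-18.8,-17,0,0,52.7]]]'; python3 -m handwheel '[[[-1,0,0,0,0,0,0],[-1,0,0,0,0,0,0],[-1,0,0,0,0,0,0]]]'
cat >> h.py <<'E'
from scipy.spatial.transform import Rotation as R
def wrist():
    from bench import status,camera
    o=status.get_obs();c=camera("wrist");T=np.eye(4);q=o["eef_rot"];T[:3,:3]=R.from_quat(np.r_[q[1:],q[0]]).as_matrix();T[:3,3]=o["eef_pos"]
    c=dict(c);c["extrinsics"]=T@c["hand_eye"];return o,c
E
python3 - <<'E'
from h import *
o,c=wrist();cv2.imwrite("pics/w1.png",c["frame"]);np.savez("w1.npz",**c);print(o["eef_pos"],o["eef_rot"],c["fx"],c["extrinsics"].round(3).tolist(),c["hand_eye"].round(3).tolist())
E
```

```text
time_s: 1.35
eef_pos: [0.4768, 0.2055, 0.4005]
eef_rot: [-0.0, 0.626, 0.779, -0.001]
wrist_force: [0.3, 0.1, -0.0]
opening: 0.002
grasp_force: 0.0
time_s: 1.72
eef_pos: [0.4755, 0.208, 0.4014]
eef_rot: [0.0, 0.624, 0.781, 0.0]
wrist_force: [-0.2, 0.5, -0.0]
opening: -0.005
grasp_force: 0.0
[0.47548287 0.20803304 0.40143192] [2.11194534e-05 6.24378068e-01 7.81122277e-01 1.29087561e-04] 268.0621221691259 [[0.976, 0.211, 0.059, 0.46], [0.219, -0.939, -0.265, 0.275], [0.0, 0.271, -0.963, 0.543], [0.0, 0.0, 0.0, 1.0]] [[-0.001, -0.963, -0.271, 0.069], [1.0, -0.001, -0.001, -0.0], [0.0, -0.271, 0.963, -0.142], [0.0, 0.0, 0.0, 1.0]]
```

View pics/w1.png

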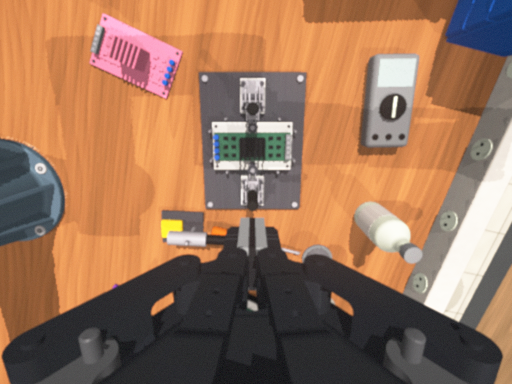

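The wrist view shows the plate spanning (200–306, 72–210), the white-framed module at (252,146) and the grips near (252,107) and (252,198). The iron's black handle tip ends near (232,240), close to where clamp b's grip will swing. I'll cast rays for all of these.

```bash
cat >> h.py <<'E'
def ray(c,uv,z):
    uv=np.atleast_2d(uv).astype(float);E=c["extrinsics"]
    d=np.c_[(uv[:,0]-c["cx"])/c["fx"],(uv[:,1]-c["cy"])/c["fy"],np.ones(len(uv))]@E[:3,:3].T
    return E[:3,3]+d*((z-E[2,3])/d[:,2])[:,None]
def rect(P):
    r=cv2.minAreaRect((P[:,:2]*1000).astype(np.float32)); return np.round(r[0],1),np.round(r[1],1),round(r[2],1)
E
python3 - <<'E'
from h import *
c=dict(np.load("w1.npz"));f=c["frame"];hsv=cv2.cvtColor(f,cv2.COLOR_BGR2HSV);W=cloud(c)
def big(M,u0,v0,u1,v1):
    m=np.zeros_like(M);m[v0:v1,u0:u1]=M[v0:v1,u0:u1]
    k=max(cv2.findContours(m,0,1)[0],key=cv2.contourArea);return k[:,0]
M=((hsv[...,1]<90)).astype(np.uint8)*255
k=big(M,185,60,320,216);print("plate",rect(ray(c,k,.012)))
wm=((hsv[...,2]>150)&(hsv[...,1]<60)).astype(np.uint8)*255
wm=cv2.morphologyEx(wm,cv2.MORPH_CLOSE,np.ones((9,9)))
k=big(wm,205,118,300,174);print("module",rect(ray(c,k,.032)))
# grips
for b in((235,60,270,125),(235,170,270,222)):
    u0,v0,u1,v1=b;w=W[v0:v1,u0:u1].reshape(-1,3);q=w[(w[:,2]>.150)&(w[:,2]<.19)];print("grip",len(q),q.mean(0),q.min(0),q.max(0))
# heat sink top
w=W[130:165,230:275].reshape(-1,3);q=w[(w[:,2]>.07)&(w[:,2]<.088)];print("sink",len(q),rect(q),q.mean(0))
# iron stand
w=W[205:256,155:236].reshape(-1,3);q=w[(w[:,2]>.03)];print("stand",len(q),q.min(0),q.max(0))
for v in(236,240,244):print([(u,*W[v,u].round(3)) for u in range(170,240,10)])
# side view: high things near the stand
for n in("scene","side"):
    W=np.load(n+"W.npy").reshape(-1,3);q=W[(W[:,2]>.035)&(W[:,2]<.2)&(W[:,0]>.34)&(W[:,0]<.6)&(W[:,1]>-.02)&(W[:,1]<.085)]
    print(n,len(q),q.min(0),q.max(0)); 
    s=q[np.argsort(q[:,0])][::max(1,len(q)//25)];print(s.round(3).tolist())
E
```

```text
plate (array([475.5, 208.8]), array([197.5, 268.8]), 12.6)
module (array([475.2, 209.3]), array([162.4, 104.5]), 12.6)
grip 140 [0.45979416 0.27710194 0.1727026 ] [0.45142675 0.26880185 0.16780264] [0.46829468 0.28569265 0.17504632]
grip 138 [0.48918115 0.14524633 0.16954458] [0.48116918 0.13478635 0.15002142] [0.49798507 0.15120565 0.17482569]
sink 211 (array([473.1, 217.4]), array([44.7, 49.6]), 11.9) [0.47235934 0.21018398 0.07774206]
stand 1139 [ 0.34836255 -0.0121737   0.04721654] [0.46573391 0.22050811 0.4500147 ]
[(170, np.float64(0.356), np.float64(0.007), np.float64(0.065)), (180, np.float64(0.375), np.float64(0.012), np.float64(0.066)), (190, np.float64(0.394), np.float64(0.015), np.float64(0.063)), (200, np.float64(0.413), np.float64(0.019), np.float64(0.063)), (210, np.float64(0.432), np.float64(0.021), np.float64(0.059)), (220, np.float64(0.451), np.float64(0.025), np.float64(0.057)), (230, np.float64(0.463), np.float64(0.212), np.float64(0.42))]
[(170, np.float64(0.357), np.float64(-0.0), np.float64(0.067)), (180, np.float64(0.377), np.float64(0.005), np.float64(0.069))
[... 1477 characters left out ...]
 0.025, 0.067]]
side 354 [ 0.34896891 -0.01804323  0.03800391] [0.46919422 0.02393931 0.07888061]
[[0.349, 0.002, 0.053], [0.352, -0.007, 0.048], [0.355, -0.016, 0.047], [0.359, 0.003, 0.065], [0.363, -0.015, 0.064], [0.368, -0.008, 0.063], [0.371, 0.002, 0.069], [0.376, -0.011, 0.059], [0.38, 0.003, 0.065], [0.384, -0.003, 0.065], [0.388, -0.01, 0.054], [0.392, -0.008, 0.062], [0.397, -0.002, 0.063], [0.4, -0.009, 0.052], [0.405, -0.004, 0.058], [0.41, 0.0, 0.064], [0.413, -0.006, 0.057], [0.418, -0.004, 0.066], [0.423, 0.002, 0.066], [0.428, 0.009, 0.066], [0.435, 0.01, 0.062], [0.442, 0.005, 0.061], [0.449, 0.015, 0.061], [0.455, 0.014, 0.064], [0.461, 0.006, 0.052], [0.469, 0.008, 0.06]]
```

The fixture centre comes out at about (0.4752, 0.209), yaw 12.6°. The plate, the module and both grips agree on this, and the sizes match. The iron's tip sits 40 mm off the plane in which clamp b's handle swings, so narrow shut fingers fit. I'll do clamp a first.

```bash
python3 -m handwheel '[[[-1,0,0,4.5,0,0,0],[-1,0,0,9,0,0,0],[-1,0,0,13.5,0,0,0],[-1,0,0,18,0,0,0],[-1,0,0,22,0,0,0],[-1,0.1,0,26.1,0,0,0],[-1,1.5,0,26.1,0,0,0],[-1,3,0,26.1,0,0,0],[-1,4.5,0,26.1,0,0,0],[-1,4.5,0,26.1,0,0,0]]]'; python3 -m handwheel '[[[-1,0.5,0,0,0,0,0],[-1,1,0,0,0,0,0],[-1,1.5,0,0,0,0,0],[-1,2,0,0,0,0,0],[-1,2.5,0,0,0,0,0],[-1,3,0,0.1,0,0,0],[-1,3.5,0,0.2,0,0,0],[-1,4.1,0,0.2,0,0,0],[-1,4.1,0,0.2,0,0,0]]]'
```

```text
time_s: 3.02
eef_pos: [0.4666, 0.2528, 0.1419]
eef_rot: [0.001, 0.624, 0.781, 0.001]
wrist_force: [0.7, -0.0, -0.8]
opening: 0.0
grasp_force: 0.0
time_s: 4.15
eef_pos: [0.457, 0.2916, 0.1382]
eef_rot: [-0.0, 0.625, 0.781, 0.0]
wrist_force: [0.4, -0.5, 0.4]
opening: 0.001
grasp_force: 0.0
```

```bash
python3 -m handwheel '[[[-1,1.1,0,0.2,0,0,0],[-1,2.2,0,0.5,0,0,0],[-1,3.5,0,1.2,0,0,0],[-1,4.8,0,2.2,0,0,0],[-1,5.8,0,3.3,0,0,0],[-1,6.8,0,4.5,0,0,0],[-1,7.3,0,5.6,0,0,0],[-1,7.8,0,6.6,0,0,0],[-1,8,0,7.0,0,0,0],[-1,8,0,7.2,0,0,0]]]';python3 -m handwheel '[[[-1,0,0,0,0,0,0],[-1,0,0,0.2,0,0,0],[-1,0,0,0.2,0,0,0]]]'
```

```text
time_s: 5.4
eef_pos: [0.4394, 0.3688, 0.0668]
eef_rot: [-0.0, 0.625, 0.781, -0.001]
wrist_force: [-5.8, -5.4, 16.3]
opening: -0.001
grasp_force: 8.1
time_s: 5.78
eef_pos: [0.4395, 0.3688, 0.0666]
eef_rot: [-0.0, 0.625, 0.781, -0.001]
wrist_force: [-9.3, -6.5, 20.4]
opening: 0.003
grasp_force: 10.4
```

Clamp a has reached its stop: the tip stands at z = 66.6 mm with 20 N reaction. Next I retreat and start on clamp b.

```bash
python3 -m handwheel '[[[-1,0,0,-4,0,0,0],[-1,0,0,-9,0,0,0],[-1,-2,0,-13,0,0,0],[-1,-7,0,-14,0,0,0],[-1,-12,0,-14,0,0,0],[-1,-15.5,0.3,-12,0,0,0],[-1,-17,0.3,-9,0,0,0],[-1,-19,0.3,-7.6,0,0,0],[-1,-20.5,0.3,-7.6,0,0,0],[-1,-20.5,0.3,-7.6,0,0,0]]]'; python3 -m handwheel '[[[-1,-0.5,0,0,0,0,0],[-1,-1,0,0,0,0,0],[-1,-1.5,0,0,0,0,0],[-1,-2,0,0,0,0,0],[-1,-2.5,0,0,0,0,0],[-1,-3,0,0.1,0,0,0],[-1,-3.5,0,0.2,0,0,0],[-1,-4.1,0,0.2,0,0,0],[-1,-4.1,0,0.2,0,0,0]]]'
```

```text
time_s: 7.02
eef_pos: [0.4883, 0.169, 0.1411]
eef_rot: [0.0, 0.626, 0.78, 0.0]
wrist_force: [0.0, 0.7, -0.5]
opening: -0.001
grasp_force: 0.0
time_s: 8.15
eef_pos: [0.4965, 0.1292, 0.1382]
eef_rot: [0.0, 0.625, 0.78, -0.0]
wrist_force: [0.6, 0.9, -0.1]
opening: 0.0
grasp_force: 0.0
```

```bash
python3 -m handwheel '[[[-1,-1.2,0,0.2,0,0,0],[-1,-2.4,0,0.5,0,0,0],[-1,-3.7,0,1.2,0,0,0],[-1,-5,0,2.2,0,0,0],[-1,-6,0,3.3,0,0,0],[-1,-7,0,4.5,0,0,0],[-1,-7.5,0,5.6,0,0,0],[-1,-8,0,6.6,0,0,0],[-1,-8.2,0,7.0,0,0,0],[-1,-8.2,0,7.3,0,0,0]]]';python3 -m handwheel '[[[-1,0,0,0,0,0,0],[-1,0,0,0.1,0,0,0],[-1,0,0,0.1,0,0,0]]]'
```

```text
time_s: 9.4
eef_pos: [0.5139, 0.05, 0.0663]
eef_rot: [-0.001, 0.625, 0.781, -0.0]
wrist_force: [-12.0, 0.8, 29.0]
opening: 0.001
grasp_force: 14.3
time_s: 9.78
eef_pos: [0.514, 0.05, 0.0665]
eef_rot: [-0.0, 0.625, 0.781, -0.001]
wrist_force: [-10.9, -0.4, 23.7]
opening: -0.002
grasp_force: 11.3
```

Clamp b is at its stop too. I go back up with the gripper open to check both clamps and measure the heat sink.

```bash
python3 -m handwheel '[[[-1,0,0,-4,0,0,0],[-1,0,0,-9,0,0,0],[-1,2,0,-14,0,0,0],[1,5,0,-19,0,0,0],[1,9,0,-23,0,0,0],[1,13,-0.3,-26,0,0,0],[1,16.2,-0.3,-28,0,0,0],[1,16.2,-0.3,-28,0,0,0],[1,16.2,-0.3,-28,0,0,0],[1,16.2,-0.3,-28,0,0,0]]]'
python3 - <<'E'
from h import *
o,c=wrist();cv2.imwrite("pics/w2.png",c["frame"]);np.savez("w2.npz",**c);print(o["eef_pos"],o["eef_rot"])
f=c["frame"];hsv=cv2.cvtColor(f,cv2.COLOR_BGR2HSV);W=cloud(c)
D=W-np.array([.4752,.209,0]);a=np.deg2rad(12.6);X=D[...,0]*np.cos(a)+D[...,1]*np.sin(a);Y=-D[...,0]*np.sin(a)+D[...,1]*np.cos(a);Z=W[...,2]
m=(abs(X)<.04)&(abs(Y)<.04)&(Z>.068)&(Z<.09);print("sink",m.sum(),rect(W[m]),np.median(Z[m]),X[m].min(),X[m].max(),Y[m].min(),Y[m].max())
for s in(1,-1):
    m=(abs(X)<.012)&(s*Y>.11)&(s*Y<.23)&(Z>.035)&(Z<.2);print("handle",m.sum(),np.polyfit(s*Y[m],Z[m],1) if m.sum()>5 else "", Z[m].max() if m.any() else "", (s*Y[m]).max() if m.any() else"")
    m=(abs(X)<.02)&(s*Y>.03)&(s*Y<.11)&(Z>.09)&(Z<.2);print("arm",m.sum(),Z[m].max() if m.any() else "",np.sort(s*Y[m])[:3])
m=(abs(X)<.1)&(abs(Y)<.07)&(Z>.026)&(Z<.04)&(hsv[...,2]>150)&(hsv[...,1]<60);print("module",rect(W[m]))
E
```

```text
time_s: 11.02
eef_pos: [0.4758, 0.2063, 0.3431]
eef_rot: [-0.001, 0.626, 0.78, -0.001]
wrist_force: [-0.7, 0.0, 0.2]
opening: 0.998
grasp_force: 0.0
[0.47582843 0.20625191 0.34309647] [-5.45767704e-04  6.25565086e-01  7.80171350e-01 -8.30359913e-04]
sink 318 (array([474.5, 209.6]), array([46. , 35.9]), 12.4) 0.07792752486143881 -0.023582517458689296 0.02236541299001184 -0.01717824423851718 0.01875624003631994
handle 852 [0.05074803 0.0574722 ] 0.07382577207967023 0.2087799813926354
arm 350 0.11864474401117431 [0.06519021 0.06519457 0.06520158]
handle 385 [0.11854907 0.04497751] 0.07276021829589696 0.20624352562272424
arm 284 0.11877281236609577 [0.06300262 0.06305283 0.06308705]
module (array([475.1, 208.9]), array([164.6, 138.8]), 11.3)
```

View pics/w2.png

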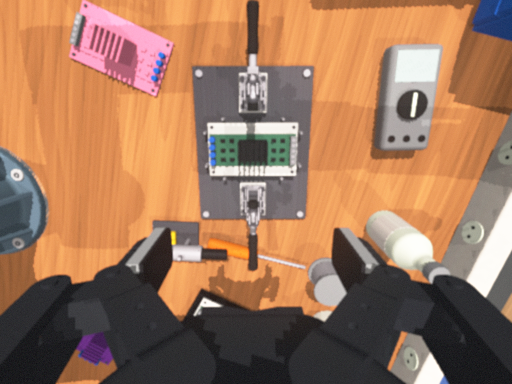

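Both handles lie outwards, with grips at (252,28) and (252,250), and the arms stand upright at 119 mm. The heat sink is at (252,152), measured as 46.0 × 35.9, centre (0.4745, 0.2096). The iron and screwdriver haven't been touched, so I descend to grasp.

```bash
python3 -m handwheel '[[[1,0.1,0,5,0,0,0],[1,0.3,-0.1,10,0,0,0],[1,0.3,-0.1,14,0,0,0],[1,0.3,-0.1,17,0,0,0],[1,0.3,-0.1,20,0,0,0],[1,0.3,-0.1,20,0,0,0],[1,0.3,-0.1,20,0,0,0]]]'
```

```text
time_s: 11.95
eef_pos: [0.4751, 0.2096, 0.1452]
eef_rot: [0.0, 0.625, 0.78, 0.0]
wrist_force: [0.4, 0.7, 0.2]
opening: 1.0
grasp_force: 0.0
```

```bash
python3 -m handwheel '[[[1,0,-0.05,3,0,0,0],[1,0,-0.05,6,0,0,0],[1,0,-0.05,8.5,0,0,0],[1,0,-0.05,10.2,0,0,0],[1,0,-0.05,10.2,0,0,0],[1,0,-0.05,10.2,0,0,0],[-1,0,-0.05,10.2,0,0,0],[-1,0,-0.05,10.2,0,0,0],[-1,0,-0.05,10.2,0,0,0],[-1,0,-0.05,10.2,0,0,0]]]'; python3 -m handwheel '[[[-1,0,0,0,0,0,0],[-1,0,0,0,0,0,0],[-1,0,0,0,0,0,0],[-1,0,0,0,0,0,0]]]'
```

```text
time_s: 13.2
eef_pos: [0.4747, 0.21, 0.0432]
eef_rot: [0.001, 0.625, 0.781, 0.001]
wrist_force: [-0.2, -0.6, 6.2]
opening: 0.532
grasp_force: 63.0
time_s: 13.7
eef_pos: [0.4746, 0.21, 0.0432]
eef_rot: [0.001, 0.625, 0.781, 0.001]
wrist_force: [-0.7, -0.1, 5.1]
opening: 0.532
grasp_force: 63.0
```

Gripped: 45 mm opening, 63 N. I lift straight up slowly.

```bash
python3 -m handwheel '[[[-1,0,0,-0.5,0,0,0],[-1,0,0,-1,0,0,0],[-1,0,0,-2,0,0,0],[-1,0,0,-3.5,0,0,0],[-1,0,0,-5.5,0,0,0],[-1,0,0,-8,0,0,0],[-1,0,0,-11,0,0,0],[-1,0,0,-14,0,0,0],[-1,0,0,-16,0,0,0],[-1,0,0,-16,0,0,0]]]'
python3 - <<'E'
from h import *
from bench import camera
for n,tb in(("side",(230,245,350,360)),("scene",(155,140,245,210))):
    c=dict(camera(n));np.savez(n+"1.npz",**c);cv2.imwrite(f"pics/{n}1.png",c["frame"]);hsv=cv2.cvtColor(c["frame"],cv2.COLOR_BGR2HSV)
    W=cloud(c);u0,v0,u1,v1=tb
    M=np.zeros((384,512),np.uint8);M[v0:v1,u0:u1]=((hsv[...,2]<75)*255)[v0:v1,u0:u1]
    M=cv2.morphologyEx(M,cv2.MORPH_OPEN,np.ones((3,3)))
    k=max(cv2.findContours(M,0,1)[0],key=cv2.contourArea)[:,0];h=cv2.convexHull(k)[:,0]
    q=cv2.approxPolyDP(h,6,True)[:,0];print(n,q.tolist());P=ray(c,q,.019);print(P.round(4)[:,:2].tolist(),rect(P))
E
```

```text
time_s: 14.95
eef_pos: [0.4752, 0.2101, 0.2049]
eef_rot: [0.002, 0.625, 0.781, 0.002]
wrist_force: [-0.8, -0.4, -3.6]
opening: 0.528
grasp_force: 62.1
side [[316, 273], [332, 339], [261, 345], [257, 293]]
[[0.5885, -0.1862], [0.5292, -0.3765], [0.3678, -0.3291], [0.4132, -0.1884]] (array([ 478.2, -257.7]), array([202.2, 168.1]), 72.7)
scene [[221, 170], [211, 186], [193, 191], [171, 167], [209, 156]]
[[0.4125, -0.1982], [0.5061, -0.1516], [0.5725, -0.1778], [0.5373, -0.3557], [0.3829, -0.3032]] (array([ 484.4, -243.2]), array([188. , 162.9]), 74.3)
```

```bash
python3 -m handwheel '[[[-1,0,0,-2,0,0,0],[-1,-1.5,-0.5,-4,0,0,0],[-1,-4.5,-1.2,-4.5,0,0,0],[-1,-8,-2.2,-4.5,0,0,0],[-1,-12,-3.3,-4.5,0,0,0],[-1,-16,-4.4,-4.5,0,0,0],[-1,-20,-5.5,-4.5,0,0,0],[-1,-24,-6.5,-4.5,0,0,0],[-1,-27,-7.4,-4.5,0,0,0],[-1,-29,-8,-4.5,0,0,0]]]'; python3 -m handwheel '[[[-1,-2,-0.5,0,0,0,2],[-1,-5,-1.3,0,0,0,5],[-1,-9,-2.3,0,0,0,9],[-1,-13,-3.4,0,0,0,13.5],[-1,-17,-4.5,0,0,0,18],[-1,-21,-5.6,0,0,0,22.5],[-1,-24,-6.5,0,0,0,26],[-1,-26,-7,0,0,0,28.8],[-1,-26,-7,0,0,0,28.8],[-1,-26,-7,0,0,0,28.8]]]'
python3 - <<'E'
from h import *
o,c=wrist();cv2.imwrite("pics/w3.png",c["frame"]);np.savez("w3.npz",**c);print(o["eef_pos"],o["eef_rot"],o["grasp_force"])
E
```

```text
time_s: 16.3
eef_pos: [0.4581, -0.0919, 0.2458]
eef_rot: [-0.001, 0.626, 0.78, -0.0]
wrist_force: [0.4, 0.1, -3.4]
opening: 0.531
grasp_force: 62.3
time_s: 17.55
eef_pos: [0.4476, -0.3586, 0.2467]
eef_rot: [-0.001, 0.799, 0.601, 0.0]
wrist_force: [0.1, 0.3, -2.7]
opening: 0.531
grasp_force: 62.3
[ 0.44762526 -0.35858891  0.24667982] [-7.97947626e-04  7.99272189e-01  6.00968633e-01  1.82379844e-04] 62.327595949172974
```

View pics/w3.png

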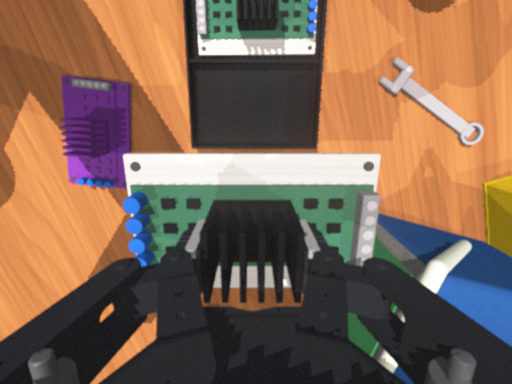

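The view shows the empty bay at (192–322, 58–148), parallel with the held module, and the other module beyond it. I'll measure the bay edges and the held plate.

```bash
python3 - <<'E'
from h import *
c=dict(np.load("w3.npz"));hsv=cv2.cvtColor(c["frame"],cv2.COLOR_BGR2HSV);g=hsv[...,2].astype(int);sat=hsv[...,1]
W=cloud(c)
dark=(g<95)&(sat<120)
def line(pts,z):
    P=ray(c,pts,z)[:,:2];vx,vy,x,y=cv2.fitLine((P*1000).astype(np.float32),cv2.DIST_HUBER,0,.1,.01).ravel();return np.array([vx,vy]),np.array([x,y])/1000
L=[];Rr=[];N=[]
for v in range(62,142,3):
    r=np.where(dark[v,165:350])[0]+165;L.append((r.min()-.5,v));Rr.append((r.max()+.5,v))
for u in range(200,314,4):
    r=np.where(dark[60:152,u])[0]+60;N.append((u,r.max()+.5))
print(L[::8],Rr[::8],N[::8])
# outer walls: near side seen: use top edge z=.019 (camera between sides -> sees inner walls, outer top edge outlines)
for nm,p,z in(("L",L,.019),("R",Rr,.019),("N",N,.019)):
    d,x=line(np.array(p),z);print(nm,np.rad2deg(np.arctan2(d[1],d[0])).round(1),x.round(4))
    if nm=="L":l=(d,x)
    if nm=="R":r=(d,x)
    if nm=="N":n=(d,x)
q=[]
for s in(l,r):
    A=np.c_[s[0],-n[0]];t=np.linalg.solve(A,n[1]-s[1]);q.append(s[1]+t[0]*s[0])
q=np.array(q);print("near corners",q.round(4),"width",np.linalg.norm(q[0]-q[1]))
d=(l[0]*np.sign(l[0][1])+r[0]*np.sign(r[0][1]));d/=np.linalg.norm(d);bay=q.mean(0)+d*.057
print("tray x dir",np.rad2deg(np.arctan2(d[1],d[0])),"bay",bay)
print("depth rim z",np.nanmedian(W[75:135,193:196,2]),"floor",np.nanmedian(W[80:130,220:290,2]))
# spare plate near edge white strip
wh=((g>170)&(sat<50)).astype(np.uint8)
s=np.where(wh[:60,195:322]);P=ray(c,np.c_[s[1]+195,s[0]],.010);print("spare strip",rect(P),"expected centre",bay+d*.11)
# held plate: white strip
m=np.zeros_like(wh);m[150:190,120:385]=wh[150:190,120:385];s=np.where(m);H=W[s];z=np.median(H[:,2]);print("held z",z,"z spread",np.percentile(H[:,2],[2,98]))
u=np.array([(x,np.where(m[:,x])[0].min()-.5) for x in range(135,372,4)]);d2,x2=line(u,z);print("held edge dir",np.rad2deg(np.arctan2(d2[1],d2[0])),x2)
e=ray(c,[(s[1].min()-.5,170),(s[1].max()+.5,170)],z);print("ends",e.round(4).tolist(),np.linalg.norm(e[0]-e[1]))
nn=np.array([-d2[1],d2[0]]);nn*=-np.sign(nn[1]);dd=d2*np.sign(d2[0]);mid=e[:,:2].mean(0);mid=mid+nn*(nn@(x2-mid))
hc=mid+nn*.045;print("held centre",hc)
# tool shift
a=.0
o=np.array([0.799272189,0.600968633]);th=2*np.arctan2(o[1],o[0]);tx=np.array([np.cos(th),np.sin(th)]);ty=np.array([np.sin(th),-np.cos(th)])
dl=bay-hc;print("yaw tool x",np.rad2deg(th),"shift tool x,y cm",100*dl@tx,100*dl@ty,"tilt check plate z ends",np.median(H[s[1]<170,2]),np.median(H[s[1]>340,2]))
E
```

```text
[(np.float64(186.5), 62), (np.float64(188.5), 86), (np.float64(189.5), 110), (np.float64(191.5), 134)] [(np.float64(321.5), 62), (np.float64(319.5), 86), (np.float64(318.5), 110), (np.float64(316.5), 134)] [(200, np.float64(147.5)), (232, np.float64(148.5)), (264, np.float64(148.5)), (296, np.float64(147.5))]
L 73.7 [ 0.3897 -0.2596]
R 73.5 [ 0.5537 -0.3073]
N -16.1 [ 0.4702 -0.3462]
near corners [[ 0.3727 -0.3181]
 [ 0.5365 -0.3653]] width 0.17053826
tray x dir 73.60171 bay [ 0.47068375 -0.28699863]
depth rim z 0.0034563908644577868 floor 0.003106937898997686
spare strip (array([ 499.4, -198.7]), array([ 60.6, 150.2]), 73.8) expected centre [ 0.5017382  -0.18147317]
held z nan z spread [nan nan]
held edge dir 0.0 [0. 0.]
ends [[nan, nan, nan], [nan, nan, nan]] nan
held centre [nan nan]
yaw tool x 73.87863370294515 shift tool x,y cm nan nan tilt check plate z ends nan nan
```

```bash
python3 - <<'E'
from h import *
c=dict(np.load("w3.npz"));hsv=cv2.cvtColor(c["frame"],cv2.COLOR_BGR2HSV);wh=(hsv[...,2]>150)&(hsv[...,1]<60)
T=np.array([.44763,-.35859]);z=.24668-.0112
r=R.from_quat([.799272,.600969,.00018,-.0008]).as_matrix();tx,ty=r[:2,0],r[:2,1]
u=np.array([(x,np.where(wh[150:185,x])[0].min()+149.5) for x in range(140,368,4)])
P=ray(c,u,z)[:,:2]-T;A=np.polyfit(P@ty,P@tx,1);print("edge: tool x at y=0",A[1],"angle deg",np.rad2deg(np.arctan(A[0])))
row=np.where(wh[172,110:395])[0]+110;e=ray(c,[(row.min()-.5,172),(row.max()+.5,172)],z)[:,:2]-T;print("ends tool y",e@ty)
b=np.array([.4703,-.2886])-T;print("shift",b@tx,b@ty)
E
```

```text
edge: tool x at y=0 0.04474250420621423 angle deg -0.32177312984855
ends tool y [-0.07505124  0.07365552]
shift 0.073532477745844 0.0023442971435426924
```

The held module is centred to within 1 mm of the tool. The bay centre is at tool shift (+7.4, +0.3) cm, and touchdown should come at TCP z ≈ 0.021.

```bash
python3 -m handwheel '[[[-1,2,0.1,0,0,0,0],[-1,4.5,0.2,0,0,0,0],[-1,6.5,0.3,2,0,0,0],[-1,7.4,0.3,5,0,0,0],[-1,7.4,0.3,9,0,0,0],[-1,7.4,0.3,13,0,0,0],[-1,7.4,0.3,16,0,0,0],[-1,7.4,0.3,18,0,0,0],[-1,7.4,0.3,19,0,0,0],[-1,7.4,0.3,19,0,0,0]]]'; python3 -m handwheel '[[[-1,0,0,0,0,0,0],[-1,0,0,0,0,0,0]]]'; python3 - <<'E'
from h import *
o,c=wrist();cv2.imwrite("pics/w4.png",c["frame"]);print(o["eef_pos"],(np.array([.4703,-.2886])-o["eef_pos"][:2])*1000)
E
```

```text
time_s: 18.85
eef_pos: [0.4712, -0.2884, 0.0572]
eef_rot: [-0.0, 0.799, 0.601, 0.0]
wrist_force: [0.6, -0.6, -2.9]
opening: 0.532
grasp_force: 62.3
time_s: 19.1
eef_pos: [0.4718, -0.2899, 0.0584]
eef_rot: [0.001, 0.8, 0.601, 0.0]
wrist_force: [0.1, -0.3, -3.6]
opening: 0.53
grasp_force: 62.3
[ 0.47178146 -0.28994321  0.0584013 ] [-1.48146446  1.34321207]
```

View pics/w4.png

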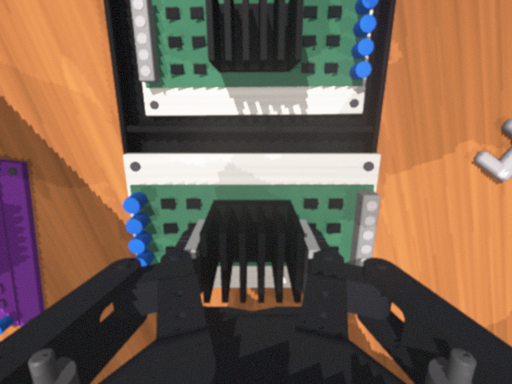

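The bay walls at about (125,140) and (380,140) sit symmetrically about the module. I check the divider's line just ahead of the plate edge.

```bash
python3 - <<'E'
from h import *
f=cv2.imread("pics/w4.png",0);p=f[112:156,190:215].mean(1).round().astype(int);print(list(zip(range(112,156),p.tolist())))
o,c=wrist();T=o["eef_pos"];q=o["eef_rot"];r=R.from_quat(np.r_[q[1:],q[0]]).as_matrix()
for v in range(116,152,3):print(v,[round(float((ray(c,[(252,v)],z)[0]-T)@r[:,0])*1000,1) for z in(.019,.004)])
print("cols at row140 z.019 tool y",[round(float((ray(c,[(u,140)],.019)[0]-T)@r[:,1])*1000,1) for u in(120,125,130,375,380,385)]);print(f[140,112:136].tolist(),f[140,368:392].tolist())
E
```

```text
[(112, 251), (113, 251), (114, 232), (115, 149), (116, 71), (117, 48), (118, 50), (119, 51), (120, 53), (121, 53), (122, 54), (123, 54), (124, 51), (125, 53), (126, 56), (127, 59), (128, 60), (129, 59), (130, 59), (131, 55), (132, 49), (133, 46), (134, 46), (135, 46), (136, 46), (137, 47), (138, 47), (139, 47), (140, 48), (141, 51), (142, 53), (143, 55), (144, 55), (145, 55), (146, 55), (147, 55), (148, 55), (149, 55), (150, 55), (151, 56), (152, 90), (153, 166), (154, 234), (155, 250)]
116 [64.5, 64.1]
119 [62.6, 62.1]
122 [60.7, 60.0]
125 [58.7, 57.9]
128 [56.8, 55.8]
131 [54.8, 53.7]
134 [52.9, 51.6]
137 [50.9, 49.4]
140 [48.9, 47.3]
143 [46.9, 45.1]
146 [44.9, 42.9]
149 [42.9, 40.7]
cols at row140 z.019 tool y [-88.7, -85.4, -82.0, 82.2, 85.5, 88.9]
[172, 174, 170, 170, 172, 167, 165, 159, 150, 113, 67, 42, 37, 34, 25, 16, 13, 15, 13, 20, 19, 17, 25, 17] [46, 49, 43, 43, 49, 54, 54, 54, 54, 74, 122, 141, 146, 144, 145, 147, 151, 152, 152, 151, 154, 152, 151, 154]
```

The divider lies 54.5–58.4 mm ahead (4 mm thick, as it should be), so I correct by +2 and −1 mm and set down slowly.

```bash
python3 -m handwheel '[[[-1,0.1,-0.1,0,0,0,0],[-1,0.2,-0.1,0.7,0,0,0],[-1,0.2,-0.1,1.5,0,0,0],[-1,0.2,-0.1,2.2,0,0,0],[-1,0.2,-0.1,2.8,0,0,0],[-1,0.2,-0.1,3.2,0,0,0],[-1,0.2,-0.1,3.4,0,0,0],[-1,0.2,-0.1,3.5,0,0,0],[-1,0.2,-0.1,3.5,0,0,0],[-1,0.2,-0.1,3.5,0,0,0]]]'
```

```text
time_s: 20.45
eef_pos: [0.4709, -0.2874, 0.0225]
eef_rot: [0.0, 0.8, 0.601, 0.0]
wrist_force: [-0.3, 0.3, -4.0]
opening: 0.533
grasp_force: 62.3
```

```bash
python3 -m handwheel '[[[-1,0,0,0.05,0,0,0],[-1,0,0,0.1,0,0,0],[-1,0,0,0.15,0,0,0],[-1,0,0,0.15,0,0,0]]]'
```

```text
time_s: 20.95
eef_pos: [0.4708, -0.2874, 0.0213]
eef_rot: [0.0, 0.8, 0.601, -0.0]
wrist_force: [-4.1, 2.0, 4.5]
opening: 0.532
grasp_force: 63.0
```

It has touched down at the expected height, with about 8 N. I release, wait, rise straight up and look.

```bash
python3 -m handwheel '[[[1,0,0,0,0,0,0],[1,0,0,0,0,0,0],[1,0,0,0,0,0,0],[1,0,0,0,0,0,0],[1,0,0,-1,0,0,0],[1,0,0,-3,0,0,0],[1,0,0,-7,0,0,0],[1,0,0,-12,0,0,0],[1,0,0,-17,0,0,0],[1,0,0,-22,0,0,0]]]'; python3 -m handwheel '[[[1,-3,0,-5,0,0,0],[1,-6,0,-10,0,0,0],[1,-6,0,-12,0,0,0],[1,-6,0,-12,0,0,0],[1,-6,0,-12,0,0,0]]]'
python3 - <<'E'
from h import *
from bench import camera
o,c=wrist();s=camera("side")["frame"];cv2.imwrite("pics/end.png",np.hstack([cv2.resize(c["frame"][:288],(400,225)),cv2.resize(s,(400,300))[60:285]]));W=cloud(c)
hsv=cv2.cvtColor(c["frame"],cv2.COLOR_BGR2HSV);wh=(hsv[...,2]>150)&(hsv[...,1]<60)
D=W[...,:2]-np.array([.4706,-.287]);m=wh&(np.hypot(D[...,0],D[...,1])<.095)&(W[...,2]<.03);n,l,st,_=cv2.connectedComponentsWithStats(m.astype(np.uint8));
for i in range(1,n):
    if st[i,4]>150:
        p=W[l==i];print(st[i],rect(p),np.percentile(p[:,2],[5,50,95]).round(4))
E
```

```text
time_s: 22.2
eef_pos: [0.4706, -0.2871, 0.2433]
eef_rot: [0.001, 0.8, 0.601, 0.0]
wrist_force: [0.1, -0.8, 0.2]
opening: 1.002
grasp_force: 0.0
time_s: 22.82
eef_pos: [0.4537, -0.3442, 0.3596]
eef_rot: [-0.001, 0.799, 0.601, -0.0]
wrist_force: [1.4, -0.5, -0.7]
opening: 0.998
grasp_force: 0.0
[212  65  82  13 899] (array([ 491. , -217.5]), array([ 18.8, 139.9]), 74.0) [0.0038 0.0089 0.0106]
[ 209   88   88   54 2334] (array([ 469.7, -287.5]), array([ 92.6, 154.7]), 73.7) [0.0031 0.0091 0.0207]
```

View pics/end.png

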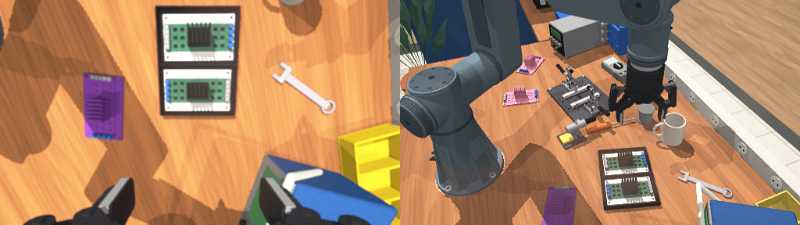

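The module lies flat in the bay at (198,92), with its plate top at 9–10 mm. The spare at (198,40) hasn't moved, and both clamps still stand open.

```bash
python3 -c "
from bench import ctrl;print(ctrl.hand_in())"
```

```text
the job is handed in; nothing more can be done
None
```

Job handed in at about 23 s: both clamps stand fully open, the module lies flat in the empty bay, and the final pictures show nothing else moved; no verdict came back on hand-in.

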